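# Check a sole's hardness with a spring-tip probe

### The arm

A 6-joint arm with a two-finger parallel gripper is mounted at the origin on the work surface. World frame = base frame: x ahead of the robot, y to its left, z up, the work surface at z = 0. Lengths are in m, angles in rad, forces in N, time in s.
With the tool pointing down it reaches from about 0.225 to 0.875 m from the base axis. Payload 3.4 kg.
Tool frame: the origin (TCP) lies on the centre line of the jaws, within the pads' length; the fingertips stand 22 mm ahead of it and the grasp point (between the pads) lies 3 mm ahead of it; y points along the fingers, z is the direction in which the jaws open and shut, and the axes are right-handed (so a half turn about y gives the same grasp; the last joint's range is limited). The gripper opens to 85 mm and grips with 20 to 120 N. Pads are 22 mm wide; open, the fingers measure 114 mm over their backs; the gripper's body (76 mm by 85 mm) begins 54 mm behind the grasp point. The pads swing forward as they close: fully open they stand 13 mm farther back than shut.
Start: joints at [1.115, 0.276, 1.505, -0, 1.361, -0.121], TCP at [0.189, 0.543, 0.253] pointing down, gripper open.
Joint ranges: [-2.89, 2.89], [-0.75, 2.08], [0.22, 2.7], [-1.18, 4.32], [0.11, 2.71], [-2.7, 2.7]. Speed limits (rad/s): [2.57, 2.57, 3.14, 3.14, 3.14, 3.14].

### API

Orientations are given as a unit quaternion [x, y, z, w].
In Python, from bench import * gives the robot as it stands.
- The arm moves only by the tool arm_command, never from a script. Its argument "increments" is a list of rows, each a list of 3 entries, a list of its own where there are three numbers: the closure, from -1 (fully open) to 1 (shut), then the shift along the tool's x, y, z in mm, then the turn, a rotation vector about the tool's x, y, z in rad. In form: [[jaw, [dx, dy, dz], [rx, ry, rz]], ...]. A call has 1 to 5 rows; each row is the pose to reach, as a shift and turn from the pose commanded when the call began, along the tool's axes at that moment; what a row does not reach only later rows make up. A row lasts 1/12 s, in which the tool goes at most 41.7 mm and 7.16 degrees, less where a joint would pass 70% of its speed; a pose out of reach is approached as far as the arm can. A call with a gripper value outside its range is refused whole. The fingers move at their own pace and stop on an object; the grip force is fixed at half the most. Time passes only in rows, so rows that repeat a pose let the fingers close. It gives the time, the measured TCP pose, the force and the opening at its end, in the units of the state.
- observe(): the state, without advancing time (a new reading comes with each control period).
- get_image(name): name is "scene" or "top"; returns (picture, depth): 480x640x3 uint8, red, green, blue; 480x640 float32, m along the optical axis (not along the pixel's ray), 0 where there is no reading.
- get_calibration(name): a dict with "camera_matrix" (3x3 intrinsics, pixels), "dist_coeffs" ([k1, k2, p1, p2, k3] as OpenCV has them; the pictures are not rectified), "rvec" (rotation vector, rad) and "tvec" (3), from world to camera coordinates, as OpenCV has them. Camera axes: x right, y down, z forward; pixel columns grow to the right and rows downward; lengths in m; the calibration is good to about 2 mm. A picture is of the moment at which its call begins. get_calibration takes no time and is no camera call.
- sign_off(): hands the job in, once; it reports no verdict.
The state is a dict: "t": time; "qpos": joint angles; "joint_velocities": joint speeds; "tau": joint torques, N m; "tcp_pos": TCP position; "tcp_rot": TCP orientation; "force": force on the tool from outside, world axes, zero at the start; "torque": the same for the moment, N m; "finger_gap": finger opening in m.
Only numpy, scipy, OpenCV 4.12 (cv2) and the standard library are available. Lean on these libraries where they do the work, as an engineer would, in place of code of your own. Each camera call takes 0.05 s, during which the arm holds its last target. There are 200 camera calls.

### The job

Check the hardness of the rubber sole on the sloping rest: first press the white zero button on the grey readout box fully down and release it, then take the black cordless probe out of its wooden stand. Set its spring tip gently on the centre of the pale cross marked on the sole, with the probe square to the sloping surface of the sole (not simply upright), pressing lightly, about 5 N, so that the tip is about half way in. Finish while holding the probe still there in the gripper, and leave the jar, hammer and tin where they are.

Things in the scene. Friction and masses are not known exactly. Their poses are not given: they have to be found in the camera images.
- zero_top (a point): Centre of the top of the round white push button (24 mm across) on the grey readout box. The box is fixed to the bench, 90 x 130 mm and 45 mm high, with a dark display 4 mm high running along its far half; it stands left or right of the rest. z is the button's axis, pointing up; the top stands about 22 mm above the box.
- zero (a joint): How far the zero button is pressed, m: 0 released, 0.006 fully down (travel 6 mm). It springs back; about 5 N takes it fully down.
- stand: Square block of wood, 75 x 75 mm and 55 mm high, fixed to the bench; origin at the centre of its underside, z up, x and y along its sides. An open well 20 mm across and 50 mm deep in its top holds the probe's nose. It stands on the other side of the rest from the readout box.
- probe_centre (a point): Centre, half-way up, of the handle of the loose black probe (about 0.15 kg). Handle: square bar 28 x 28 mm, 75 mm long, 3 mm cap on top; z runs along it away from the tip, x and y square to its flats. It starts upright in the stand, handle resting on the stand's top, this point 37.5 mm above that. The end of the free tip lies 78.5 mm away, on the axis, towards -z.
- tip (a point): Very end of the probe's spring tip, on the probe's axis; moves with the tip. z along the probe, from the tip to the handle. Below the handle come a round metal nose 14 mm across and 26 mm long, then the tip, 8 mm across with a round end, sticking out 15 mm more.
- plunger (a joint): How far the probe's spring tip is pushed in, m: 0 free, 0.010 against its stop. It takes 2 N to start it and 8 N to push it all in (600 N/m); half way, 0.005, is 5 N.
- mark (a point): Centre of the pale cross (bars 24 x 2.5 mm) on the upper face of the dark brown rubber sole, on its broad front part, about 0.1 m above the bench. z is square to the sole's surface, pointing out of it; x runs along the sole to its toe, up the slope; y across. The sole is firm, 12 mm thick, 250 mm long, 64 to 90 mm wide, fixed to the rest.
- rest: Plywood rest, 290 x 120 mm, fixed to the bench, its top sloping at 0.30 rad (17 degrees): low at the heel end near the robot, about 0.12 m high at the toe end. Origin at the centre of its underside; z up, x level, towards the toe end.
- jar: Bystander: clear jar of brass rivets, 72 mm across, 99 mm high with its lid; origin at the centre of its underside, z up. Leave it.
- hammer: Bystander: hammer about 240 mm long lying flat beyond the work, origin on its underside about half-way along, x along the handle towards the head. Leave it.
- tin: Bystander: flat round metal tin, 76 mm across, 28 mm high; origin at the centre of its underside, z up. Leave it.
Mind the look-alikes: they are no part of the job. Of the things shaped like the part that bears probe_centre, the black one is meant.

How it is judged:
On the way, in this order (a step that is already met when the one before it is completed fails the run):
1. the zero button is pressed fully down (value of joint zero above 0.005 m), for 0.05 s.
2. the zero button is released (value of joint zero below 0.0015 m), for 0.1 s.
3. the probe is lifted clear of its stand in the gripper (distance of probe_centre from where it was at the start of the episode above 0.05 m and contact force between probe and stand below 0.05 N and contact force between probe and the fingers above 2 N), for 0.2 s.
At the end, for the whole second after the job is handed in: The probe is held still in the gripper (under 10 mm/s), the end of its spring tip within 6 mm of the cross's centre, its axis within 0.12 rad (7 degrees) of square to the sole, the tip pushed in 2 to 8 mm of its 10 mm, pressing on the sole with 1.5 to 12 N, handle side up, the zero button released (distance between tip and mark below 0.006 m and angle between the z axis of tip and the z axis of mark, either way round below 0.12 rad and angle between tip's own z axis and vertical below 0.6 rad and value of joint plunger between 0.002 and 0.008 m and contact force between probe and sole between 1.5 and 12 N and contact force between probe and the fingers above 2 N and contact force between probe and stand below 0.05 N and linear speed of probe below 0.01 m/s and value of joint zero below 0.0015 m); the arm keeps its last pose, push and grip.
It fails at once if the probe is rammed on the sole (over 22 N) (contact force between probe and sole above 22 N).
It fails at once if a bystander is disturbed (moved over 20 mm) (distance of any of jar, hammer, tin from where it was at the start of the episode above 0.02 m).
It also fails if it takes over 51 s, if anything falls off the work surface, if the arm or the gripper's body presses on something with over 40 N, if the wrist force passes 120 N, or if a joint passes its speed limit or range.

## Working session

There is one attempt and no reset: what is moved stays moved. The work goes in short steps, Python scripts to look and compute and a tool call to move; the robot and the scene stay as the last step left them, time stands still between calls to the robot, and variables do not carry over. Pictures are saved under pics/ and viewed, about 8 in all and at most 12, crops included, and the job is handed in when it is done.

Besides the shell and the picture viewer there is one more tool, called after "Emit:" as name(argument=value, ...) on one line, values as JSON. arm_command: Moves the arm, as the interface text tells. Its arguments: {"type":"object","properties":{"increments":{"type":"array"}},"required":["increments"]}

```bash
mkdir -p pics
cat > h.py <<'E'
from bench import *
import numpy as np, cv2
from scipy.spatial.transform import Rotation as R
def cal(n):
    c=get_calibration(n); K=np.array(c["camera_matrix"],float);d=np.array(c["dist_coeffs"],float)
    Rm=cv2.Rodrigues(np.array(c["rvec"],float))[0];t=np.array(c["tvec"],float).ravel()
    return K,d,Rm,t
def ray(n,uv):
    K,d,Rm,t=cal(n); p=cv2.undistortPoints(np.array(uv,float).reshape(-1,1,2),K,d).reshape(-1,2)
    return -Rm.T@t, np.c_[p,np.ones(len(p))]@Rm
def onz(n,uv,z):
    o,r=ray(n,uv); return o+r*((z-o[2])/r[:,2:3])
def withdepth(n,uv,dep):
    o,r=ray(n,uv); uv=np.array(uv,int).reshape(-1,2); return o+r*dep[uv[:,1],uv[:,0]][:,None]
def proj(n,P):
    K,d,Rm,t=cal(n); return cv2.projectPoints(np.array(P,float).reshape(-1,1,3),cv2.Rodrigues(Rm)[0],t,K,d)[0].reshape(-1,2)
def intool(v):
    return R.from_quat(observe()["tcp_rot"]).inv().apply(v)
E
python3 - <<'E'
from h import *
for n in("scene","top"):
    p,d=get_image(n); cv2.imwrite(f"pics/{n}0.png",p[:,:,::-1]); np.savez(f"pics/{n}0.npz",p=p,d=d)
    print(n,-cal(n)[2].T@cal(n)[3])
s=observe();print(s); print(R.from_quat(s["tcp_rot"]).as_matrix().round(3))
E
```

```text
scene [1.17924454 0.41372568 0.73623742]
top [ 0.45209043 -0.01297118  1.21762385]
{'t': 0.1, 'qpos': array([ 1.11497195e+00,  2.76544969e-01,  1.50603874e+00,  1.23110138e-05,
        1.36070820e+00, -1.21000203e-01]), 'joint_velocities': array([-0.00076705, -0.00153757, -0.00281516,  0.00228244,  0.00011493,
        0.00096735]), 'tau': array([ 1.17170624e-03, -4.17703378e+01, -2.46404707e+01, -5.31998910e-05,
        5.85408052e-03, -1.53539423e-05]), 'tcp_pos': array([0.18874819, 0.54266101, 0.25250582]), 'tcp_rot': array([ 0.69779528, -0.11800185,  0.11765193, -0.69664577]), 'force': array([-0.71375226,  0.18531143, -0.73307933]), 'torque': array([-0.00144768,  0.04435392, -0.00723042]), 'finger_gap': 0.08540860438821626}
[[ 0.944 -0.001  0.329]
 [-0.329 -0.002  0.944]
 [-0.    -1.    -0.002]]
```

View pics/top0.png

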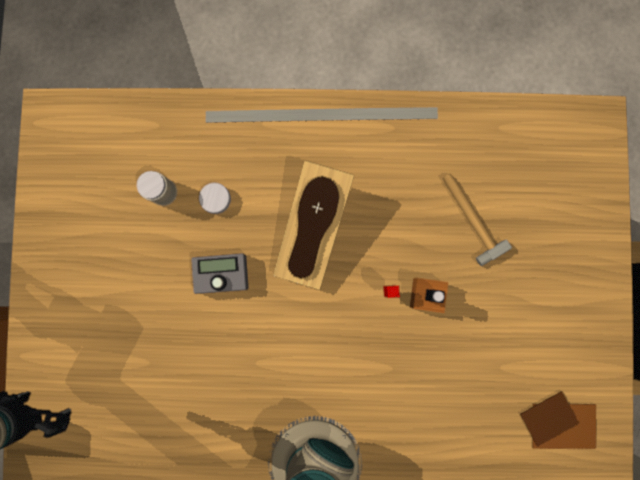

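View pics/scene0.png

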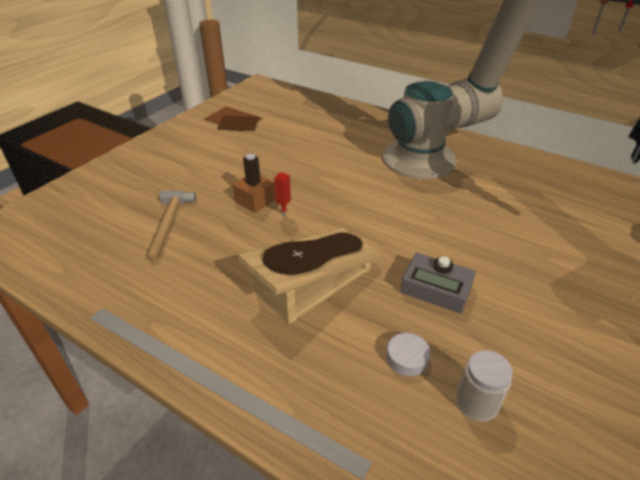

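Top view: readout box with white button at (218,283), rest with cross at (317,208), wooden stand with probe at (437,296). Tin at (214,198), jar at (152,186), hammer at (480,220). Two probe-shaped things: a black one in the stand (top 437,296; scene 252,170) and a red one beside it (top 391,291; scene 283,190). The black one fits, as it's black and in the wooden stand. I'll measure and confirm with a crop.

Run:
```python
from h import *
T=np.load("pics/top0.npz");S=np.load("pics/scene0.npz")
a=cv2.resize(T["p"][260:330,370:470],(400,280),interpolation=2);b=cv2.resize(S["p"][140:225,220:320],(400,340),interpolation=2)
cv2.imwrite("pics/crop1.png",np.vstack([a,b])[:,:,::-1])
p=T["p"].astype(int);d=T["d"]
def blob(m,box,n="top"):
    x0,y0,x1,y1=box; mm=np.zeros(m.shape,np.uint8);mm[y0:y1,x0:x1]=m[y0:y1,x0:x1]
    k,l,st,c=cv2.connectedComponentsWithStats(mm); i=1+np.argmax(st[1:,4]); return l==i,c[i],st[i]
def pts(n,m,dep):
    v,u=np.nonzero(m&(dep>0)); return withdepth(n,np.c_[u,v],dep)
def report(name,n,m,c,st,dep):
    P=pts(n,m,dep); print(name,n,"c",c.round(1),st,"med",np.median(P,0).round(4),"zmax",P[:,2].max().round(4))
for n,D,bx in(("top",T,dict(btn=(205,270,232,296),cap=(428,285,448,308),cross=(308,198,328,220))),("scene",S,dict(btn=(430,250,456,275),cap=(242,150,262,162),cross=(285,245,310,262)))):
    p=D["p"].astype(int);mn=p.min(2)
    for k,b in bx.items():
        m,c,st=blob((mn>(110 if k=="cross" else 140)),b); report(k,n,m,c,st,D["d"])
# sole plane
p=T["p"].astype(int); m,c,st=blob((p.max(2)<75),(280,165,350,285)); report("sole","top",m,c,st,d)
m=cv2.erode(m.astype(np.uint8),np.ones((5,5)))>0
P=pts("top",m,d); mu=P.mean(0); nrm=np.linalg.svd(P-mu,full_matrices=False)[2][2]; nrm*=np.sign(nrm[2]); print("sole n",nrm.round(4),"tilt",np.arccos(nrm[2]),"az",np.arctan2(-nrm[1],-nrm[0]),"mu",mu, "res",np.std((P-mu)@nrm))
# rest rect, stand rect via depth
def rect(name,box,z0,z1):
    x0,y0,x1,y1=box; v,u=np.mgrid[y0:y1,x0:x1]; Q=withdepth("top",np.c_[u.ravel(),v.ravel()],d); k=(Q[:,2]>z0)&(Q[:,2]<z1)
    r=cv2.minAreaRect((Q[k,:2]*1000).astype(np.float32)); print(name,r,np.median(Q[k,2]))
rect("stand",(400,265,460,320),.045,.062)
rect("box",(180,245,255,300),.038,.056)
rect("red",(380,280,402,300),.03,.2)
rect("probe",(425,280,455,310),.08,.2)
rect("rest",(265,155,360,295),.02,.16)
```

```text
btn top c [216.8 282.1] [213 278   9   9  65] med [0.4453 0.2421 0.0674] zmax 0.0725
cap top c [438.1 296. ] [434 292  10   9  71] med [ 0.4231 -0.2697  0.1324] zmax 0.1364
cross top c [316.9 207.6] [316 204   3   8  13] med [0.6215 0.0053 0.1032] zmax 0.1077
btn scene c [444.5 260.7] [440 257  10   9  69] med [0.4459 0.2425 0.0678] zmax 0.0713
cap scene c [250.1 155.8] [247 154   7   5  26] med [ 0.4229 -0.2726  0.1349] zmax 0.138Traceback (most recent call last):
  File "<stdin>", line 16, in <module>
  File "<stdin>", line 8, in blob
    return _wrapfunc(a, 'argmax', axis=axis, out=out, **kwds)
    return bound(*args, **kwds)
ValueError: attempt to get argmax of an empty sequence
```

View pics/crop1.png

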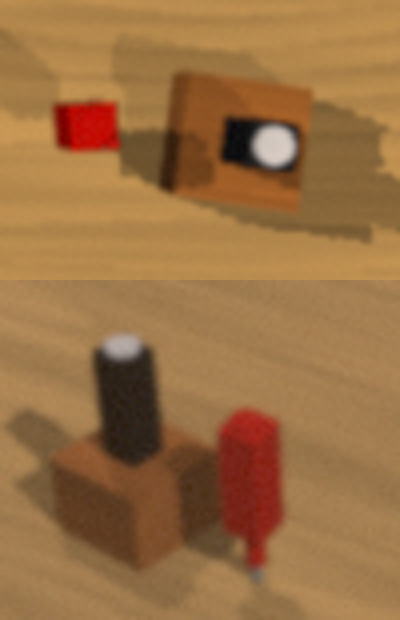

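The crop shows the black white-capped probe seated in the wooden stand, and the red look-alike standing on the bench to its left. I'll take the black one. Next I'll finish the measurements.

Run:
```python
from h import *
T=np.load("pics/top0.npz");S=np.load("pics/scene0.npz")
d=T["d"]
for n,D,(x0,y0,x1,y1),g in(("top",T,(308,198,327,218),None),("scene",S,(288,246,306,262),None)):
    q=D["p"][y0:y1,x0:x1].min(2).astype(float); w=np.clip(q-60,0,None); v,u=np.mgrid[y0:y1,x0:x1]
    m=w>20; lu=(u[m].min()+u[m].max())/2; lv=(v[m].min()+v[m].max())/2
    uv=[(u*w).sum()/w.sum(),(v*w).sum()/w.sum()]
    print(n,"cross w",uv,"box",u[m].min(),u[m].max(),v[m].min(),v[m].max(),"max",q.max(),np.median(q), withdepth(n,np.round([uv]),D["d"]), [onz(n,[uv],z).round(4) for z in(.10,.105)])
def pts(n,m,dep):
    v,u=np.nonzero(m&(dep>0)); return withdepth(n,np.c_[u,v],dep)
m=np.zeros((480,640),np.uint8); m[165:285,280:350]=(T["p"][165:285,280:350].max(2)<75)
m=cv2.erode(m,np.ones((5,5)))>0
P=pts("top",m,d); mu=P.mean(0); nrm=np.linalg.svd(P-mu,full_matrices=False)[2][2]; nrm*=np.sign(nrm[2])
print("sole n",nrm.round(4),"tilt",np.arccos(nrm[2]),"az",np.arctan2(-nrm[1],-nrm[0]),"mu",mu,len(P),"res",np.std((P-mu)@nrm))
print("sole long axis az",np.arctan2(*np.linalg.svd(P[:,:2]-mu[:2],full_matrices=False)[2][0][::-1]))
def rect(name,box,z0,z1):
    x0,y0,x1,y1=box; v,u=np.mgrid[y0:y1,x0:x1]; Q=withdepth("top",np.c_[u.ravel(),v.ravel()],d); k=(Q[:,2]>z0)&(Q[:,2]<z1)
    r=cv2.minAreaRect((Q[k,:2]*1000).astype(np.float32)); print(name,r,np.median(Q[k,2]),k.sum())
rect("stand",(400,265,460,320),.045,.062)
rect("box",(180,245,255,300),.038,.056)
rect("red",(380,280,402,300),.07,.2)
rect("probe",(425,280,455,310),.12,.2)
rect("rest",(265,155,360,295),.02,.16)
rect("tin",(195,180,235,215),.015,.04)
for n,D in(("top",T),("scene",S)): print(proj(n,[.423,-.271,.133]),proj(n,[.423,-.271,.055]))
```

```text
top cross w [np.float64(316.99733475479746), np.float64(207.4045842217484)] box 313 321 203 212 max 158.0 19.0 [[0.62350906 0.00526517 0.10506829]] [array([[0.6233, 0.0053, 0.1   ]]), array([[0.6226, 0.0053, 0.105 ]])]
scene cross w [np.float64(297.2852028639618), np.float64(253.38424821002386)] box 294 300 252 254 max 108.0 26.0 [[0.6207418  0.00205423 0.10546305]] [array([[ 6.165e-01, -4.000e-04,  1.000e-01]]), array([[0.6209, 0.0029, 0.105 ]])]
sole n [-0.2864  0.0747  0.9552] tilt 0.3004824365850718 az -0.2549869371196874 mu [0.58420568 0.01572877 0.09085815] 2061 res 0.002045899707412453
sole long axis az 2.862232795569647
stand ((423.7170715332031, -269.007080078125), (74.41986846923828, 75.44954681396484), 82.6889877319336) 0.05485163504856372 769
box ((467.4996032714844, 244.95510864257812), (90.26067352294922, 131.33006286621094), 5.4333343505859375) 0.046150919398732615 1775
red ((432.2647705078125, -171.1300811767578), (27.538646697998047, 28.703027725219727), 2.0316224098205566) 0.11656233465228993 185
probe ((423.7968444824219, -268.81292724609375), (26.587350845336914, 27.876358032226562), 82.25336456298828) 0.13082859004738234 152
rest ((583.77099609375, 16.78936767578125), (120.42872619628906, 280.8913269042969), 74.15174102783203) 0.08712926992499725 6037
tin ((656.1804809570312, 265.6647644042969), (75.35587310791016, 71.95891571044922), 60.21365737915039) 0.02812077512648614 710
[[438.88864391 296.05565096]] [[431.16012005 295.058933  ]]
[[250.18028492 156.683588  ]] [[253.09365344 183.64721128]]
```

Emit:
arm_command(increments=[[1,[34,6,-20],[0,0,0]],[1,[68,12,-40],[0,0,0]],[1,[102,18,-60],[0,0,0]],[1,[136,24,-80],[0,0,0]],[1,[170,30,-100],[0,0,0]]])

```text
t: 0.52
tcp_pos: [0.3171, 0.3912, 0.2227]
tcp_rot: [0.697, -0.118, 0.117, -0.697]
force: [0.3, 0.7, 1.1]
finger_gap: 0.0254
```

Emit:
arm_command(increments=[[1,[34,20,-20],[0,0,0]],[1,[68,40,-40],[0,0,0]],[1,[102,60,-60],[0,0,0]],[1,[136,80,-80],[0,0,0]],[1,[170,95,-99],[0,0,0]]])

```text
t: 0.93
tcp_pos: [0.4383, 0.2488, 0.1308]
tcp_rot: [0.697, -0.118, 0.117, -0.697]
force: [1.0, -0.4, -0.3]
finger_gap: -0.0002
```

Emit:
arm_command(increments=[[1,[0,0,0],[0,0,0]],[1,[0,0,0],[0,0,0]],[1,[0,0,0],[0,0,0]]])

```text
t: 1.18
tcp_pos: [0.4381, 0.2506, 0.132]
tcp_rot: [-0.697, 0.119, -0.118, 0.697]
force: [-0.5, -0.1, 0.8]
finger_gap: 0.0
```

```bash
cat >> h.py <<'E'
def to(p,ydir=(0,0,-1),az=None):
    """shift (mm, tool axes) and rotvec to put the TCP at p with tool y=ydir, jaw axis nearest azimuth az (rad)"""
    s=observe(); r=R.from_quat(s["tcp_rot"]); y=np.array(ydir,float);y/=np.linalg.norm(y)
    z=r.as_matrix()[:,2] if az is None else np.array([np.cos(az),np.sin(az),0])
    z=z-y*(z@y); z/=np.linalg.norm(z); G=R.from_matrix(np.c_[np.cross(y,z),y,z])
    print("shift",(r.inv().apply(np.array(p)-s["tcp_pos"])*1000).round(1),"turn",(r.inv()*G).as_rotvec().round(3))
E
python3 - <<'E'
from h import *
to([.4455,.2423,.105]); p,d=get_image("scene"); print(proj("scene",[observe()["tcp_pos"]+[0,0,-.022]]))
cv2.imwrite("pics/b1.png",cv2.resize(p[180:320,380:520],(560,560))[:,:,::-1])
E
```

```text
shift [ 9.7 27.  -5.4] turn [ 0.    -0.    -0.001]
[[453.62682815 244.25807824]]
```

View pics/b1.png

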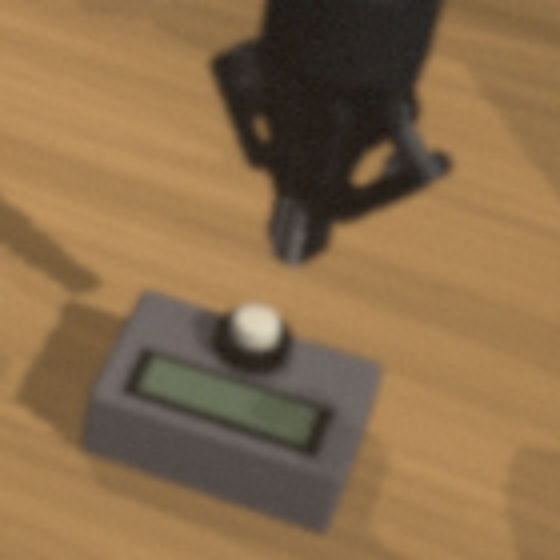

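The shut fingertips sit at scene (453,245), as the 22 mm offset predicts, above and beside the button at (444,261).

Emit:
arm_command(increments=[[1,[10,0,-5],[0,0,0]],[1,[10,18,-5],[0,0,0]],[1,[10,34,-5],[0,0,0]],[1,[10,38,-5],[0,0,0]],[1,[10,38,-5],[0,0,0]]])

```text
t: 1.65
tcp_pos: [0.4453, 0.2428, 0.0936]
tcp_rot: [0.698, -0.118, 0.117, -0.697]
force: [0.5, -0.4, 0.7]
finger_gap: 0.0001
```

Emit:
arm_command(increments=[[1,[0,3,0],[0,0,0]],[1,[0,5,0],[0,0,0]],[1,[0,6,0],[0,0,0]],[1,[0,6,0],[0,0,0]]])

```text
t: 1.98
tcp_pos: [0.4466, 0.243, 0.0888]
tcp_rot: [-0.697, 0.117, -0.118, 0.698]
force: [-0.3, 1.1, 1.3]
finger_gap: -0.0
```

Emit:
arm_command(increments=[[1,[0,2,0],[0,0,0]],[1,[0,4,0],[0,0,0]],[1,[0,5,0],[0,0,0]],[1,[0,5,0],[0,0,0]]])

```text
t: 2.32
tcp_pos: [0.4467, 0.243, 0.0835]
tcp_rot: [-0.697, 0.118, -0.118, 0.698]
force: [-0.3, 1.3, 4.1]
finger_gap: 0.0001
```

Emit:
arm_command(increments=[[1,[0,1,0],[0,0,0]],[1,[0,2,0],[0,0,0]],[1,[0,3,0],[0,0,0]],[1,[0,3,0],[0,0,0]]])

```text
t: 2.65
tcp_pos: [0.4467, 0.243, 0.0827]
tcp_rot: [-0.697, 0.117, -0.118, 0.698]
force: [-4.1, -0.4, 20.2]
finger_gap: -0.0001
```

Bottomed at 20 N. Lifting off.

Emit:
arm_command(increments=[[1,[0,-20,0],[0,0,0]],[1,[0,-50,0],[0,0,0]],[-1,[0,-85,0],[0,0,0]],[-1,[0,-110,0],[0,0,0]],[-1,[0,-110,0],[0,0,0]]])

```text
t: 3.07
tcp_pos: [0.4491, 0.2434, 0.195]
tcp_rot: [-0.696, 0.115, -0.121, 0.699]
force: [0.9, 0.1, 0.4]
finger_gap: 0.0358
```

Run:
```python
from h import *
p,d=get_image("top"); c=p[265:300,200:240]; m=np.zeros((480,640),bool); m[270:296,205:232]=p[270:296,205:232].min(2)>140
v,u=np.nonzero(m); print("button z", np.median(withdepth("top",np.c_[u,v],d),0) if len(u) else "hidden")
to([.4237,-.269,.20],az=np.deg2rad(-7.3)); print(observe()["tcp_pos"],observe()["qpos"].round(2))
```

```text
button z [0.4525814  0.23936979 0.06724497]
shift [ 145.4   -8.3 -491.3] turn [-0.006  1.364  0.002]
[0.44774863 0.24282803 0.19256982] [ 0.36  0.22  1.74 -0.    1.17 -0.88]
```

Emit:
arm_command(increments=[[-1,[11,-1,-38],[0,0.11,0]],[-1,[22,-2,-76],[0,0.22,0]],[-1,[33,-3,-114],[0,0.33,0]],[-1,[44,-4,-152],[0,0.44,0]],[-1,[55,-4,-190],[0,0.55,0]]])

```text
t: 3.53
tcp_pos: [0.4341, 0.0434, 0.1926]
tcp_rot: [0.639, -0.305, 0.303, -0.638]
force: [0.0, 0.5, -0.4]
finger_gap: 0.0853
```

Run:
```python
from h import *
to([.4237,-.269,.20],az=np.deg2rad(-7.3)); print(observe()["tcp_pos"])
```

```text
shift [ 236.1   -7.3 -204.9] turn [ 0.003  0.809 -0.001]
[0.43405792 0.04339232 0.1926184 ]
```

Emit:
arm_command(increments=[[-1,[29,-2,-25],[0,0.11,0]],[-1,[58,-4,-50],[0,0.22,0]],[-1,[87,-6,-75],[0,0.33,0]],[-1,[116,-8,-101],[0,0.44,0]],[-1,[145,-8,-126],[0,0.54,0]]])

```text
t: 3.95
tcp_pos: [0.4285, -0.1486, 0.2008]
tcp_rot: [0.534, -0.465, 0.463, -0.534]
force: [0.6, 0.9, 0.5]
finger_gap: 0.0854
```

Run:
```python
from h import *
to([.4237,-.269,.20],az=np.deg2rad(-7.3)); print(observe()["tcp_pos"])
```

```text
shift [118.5   0.7 -21.6] turn [ 0.003  0.268 -0.001]
[ 0.42850281 -0.14860587  0.20081464]
```

Emit:
arm_command(increments=[[-1,[35,0,-7],[0,0.09,0]],[-1,[70,0,-14],[0,0.18,0]],[-1,[105,0,-20],[0,0.25,0]],[-1,[116,0,-21],[0,0.25,0]],[-1,[116,0,-21],[0,0.25,0]]])

```text
t: 4.37
tcp_pos: [0.4255, -0.2672, 0.2003]
tcp_rot: [-0.473, 0.527, -0.525, 0.472]
force: [-0.1, 0.4, -0.3]
finger_gap: 0.0855
```

Emit:
arm_command(increments=[[-1,[0,0,0],[0,0,0]],[-1,[0,0,0],[0,0,0]]])

```text
t: 4.53
tcp_pos: [0.4254, -0.2629, 0.2011]
tcp_rot: [-0.474, 0.526, -0.524, 0.474]
force: [-1.0, 0.1, 0.9]
finger_gap: 0.0854
```

Run:
```python
from h import *
p,d=get_image("scene"); cv2.imwrite("pics/g1.png",cv2.resize(p[40:220,170:350],(540,540))[:,:,::-1])
to([.4237,-.269,.095],az=np.deg2rad(-7.3)); s=observe(); print(s["tcp_pos"],s["force"])
```

```text
shift [  6.6 106.5  -1.1] turn [ 0.002  0.025 -0.002]
[ 0.4256536  -0.26280886  0.20146914] [ 0.14371429 -0.09507807  0.30805939]
```

View pics/g1.png

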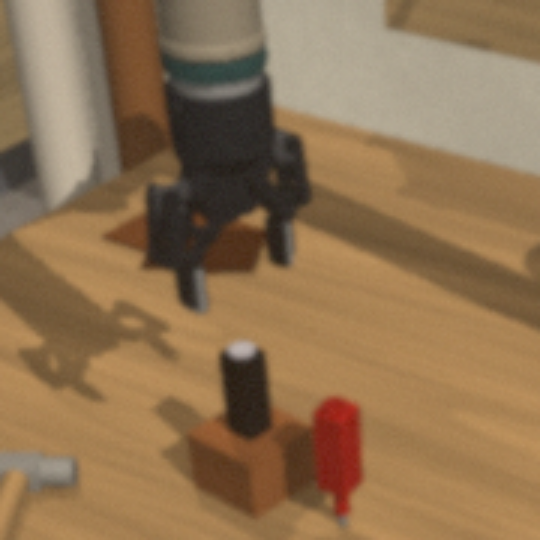

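Fingertips straddle the probe: crop midpoint (239,282) over the cap at (240,350). Descending.

Emit:
arm_command(increments=[[-1,[6.6,20,-1],[0,0.025,0]],[-1,[6.6,45,-1],[0,0.025,0]],[-1,[6.6,70,-1],[0,0.025,0]],[-1,[6.6,92,-1],[0,0.025,0]],[-1,[6.6,104,-1],[0,0.025,0]]])

```text
t: 5.0
tcp_pos: [0.4233, -0.2683, 0.096]
tcp_rot: [-0.468, 0.532, -0.529, 0.467]
force: [0.8, 1.0, 0.4]
finger_gap: 0.0853
```

Run:
```python
from h import *
to([.4237,-.269,.097],az=np.deg2rad(-7.3)); s=observe(); print(s["tcp_pos"],s["force"])
```

```text
shift [ 0.7 -1.   0.5] turn [ 0.003  0.001 -0.003]
[ 0.42329455 -0.26827516  0.09599808] [0.84870455 1.00564568 0.40276267]
```

Emit:
arm_command(increments=[[1,[0,0,0],[0,0,0]],[1,[0,0,0],[0,0,0]],[1,[0,0,0],[0,0,0]],[1,[0,0,0],[0,0,0]],[1,[0,0,0],[0,0,0]]])

```text
t: 5.42
tcp_pos: [0.4249, -0.2714, 0.0995]
tcp_rot: [0.467, -0.53, 0.532, -0.467]
force: [0.2, -0.0, 1.4]
finger_gap: 0.0271
```

Emit:
arm_command(increments=[[1,[0,0,0],[0,0,0]],[1,[0,0,0],[0,0,0]],[1,[0,0,0],[0,0,0]],[1,[0,0,0],[0,0,0]]])

```text
t: 5.75
tcp_pos: [0.4249, -0.2715, 0.0995]
tcp_rot: [0.467, -0.531, 0.532, -0.467]
force: [-1.2, 1.5, 6.5]
finger_gap: 0.0273
```

Emit:
arm_command(increments=[[1,[0,-15,0],[0,0,0]],[1,[0,-40,0],[0,0,0]],[1,[0,-65,0],[0,0,0]],[1,[0,-90,0],[0,0,0]],[1,[0,-115,0],[0,0,0]]])

```text
t: 6.17
tcp_pos: [0.4242, -0.2711, 0.2143]
tcp_rot: [-0.467, 0.531, -0.531, 0.467]
force: [0.5, -0.0, -1.1]
finger_gap: 0.0271
```

Emit:
arm_command(increments=[[1,[0,-10,0],[0,0,0]],[1,[0,-10,0],[0,0,0]],[1,[0,-10,0],[0,0,0]]])

```text
t: 6.42
tcp_pos: [0.4242, -0.2711, 0.2227]
tcp_rot: [-0.467, 0.531, -0.531, 0.467]
force: [-0.5, 0.5, -2.6]
finger_gap: 0.0273
```

Run:
```python
from h import *
n=np.array([-.2842,.0808,.9553]); m=np.array([.622,.0045,.105])
p,d=get_image("scene"); cv2.imwrite("pics/l1.png",cv2.resize(p[50:230,160:340],(720,720),interpolation=2)[:,:,::-1])
s=observe(); print(s["tcp_pos"],s["force"]); y=R.from_quat(s["tcp_rot"]).as_matrix()[:,1]
print("expected tip px",proj("scene",[s["tcp_pos"]+.0855*y, s["tcp_pos"]+.045*y]))
to(m+n*(.0855+.05),-n)
```

```text
[ 0.42375076 -0.2706627   0.22180653] [ 0.7634858  -0.88212308 -2.81842694]
expected tip px [[250.04789725 155.6543443 ]
 [248.38932423 140.66913286]]
shift [-304.3  -12.4  121.6] turn [ 0.298 -0.007 -0.047]
```

View pics/l1.png

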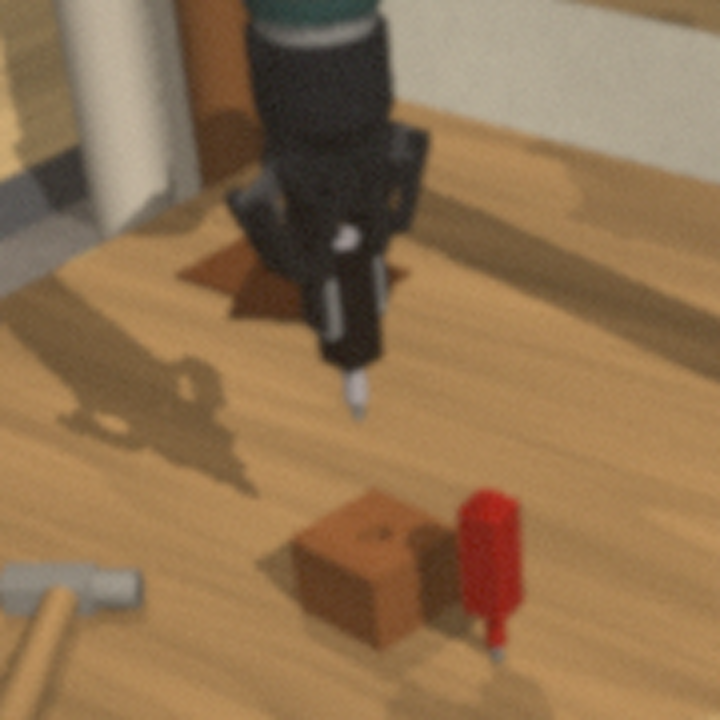

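The probe is upright in the fingers and out of the stand, with its tip at scene (250,155), matching the prediction (250.0,155.7). Now over to the sole.

Emit:
arm_command(increments=[[1,[-30,-8,12],[0,0,0]],[1,[-65,-16,26],[0.06,0,-0.01]],[1,[-100,-20,40],[0.12,0,-0.02]],[1,[-135,-20,54],[0.18,0,-0.03]],[1,[-170,-20,68],[0.24,0,-0.04]]])

```text
t: 6.88
tcp_pos: [0.5134, -0.1098, 0.2413]
tcp_rot: [0.418, -0.455, 0.6, -0.508]
force: [-0.1, -0.0, -2.3]
finger_gap: 0.027
```

```bash
cat > t.py <<'E'
from h import *
import sys
n=np.array([-.2842,.0808,.9553]); m=np.array([.622,.0045,.105])
s=observe(); y=R.from_quat(s["tcp_rot"]).as_matrix()[:,1]; tip=s["tcp_pos"]+.0855*y
print("tcp",s["tcp_pos"].round(4),"F",s["force"].round(2),"tip",tip.round(4),"angle",np.arccos(-y@n).round(3),"gap to sole mm",((tip-m)@n*1000).round(1))
to(m+n*(.0855+float(sys.argv[1])),-n)
E
python3 t.py .05
```

```text
tcp [ 0.5134 -0.1098  0.2413] F [-0.15 -0.04 -2.3 ] tip [ 0.5331 -0.1157  0.1583] angle 0.058 gap to sole mm 66.5
shift [-133.7   14.1   50.7] turn [ 0.057 -0.    -0.005]
```

Emit:
arm_command(increments=[[1,[-30,0,11],[0.03,0,0]],[1,[-62,2,23],[0.06,0,-0.005]],[1,[-95,6,36],[0.06,0,-0.005]],[1,[-120,10,46],[0.06,0,-0.005]],[1,[-133,14,51],[0.06,0,-0.005]]])

```text
t: 7.3
tcp_pos: [0.5839, 0.0164, 0.2339]
tcp_rot: [0.405, -0.436, 0.613, -0.52]
force: [0.1, -0.3, -1.4]
finger_gap: 0.0277
```

Emit:
arm_command(increments=[[1,[0,0,0],[0,0,0]],[1,[0,0,0],[0,0,0]],[1,[0,0,0],[0,0,0]]])

```text
t: 7.55
tcp_pos: [0.5826, 0.0127, 0.2347]
tcp_rot: [0.405, -0.436, 0.614, -0.518]
force: [0.4, -1.1, -2.0]
finger_gap: 0.0272
```

```bash
python3 t.py .015
```

```text
tcp [0.5826 0.0127 0.2347] F [ 0.45 -1.06 -1.96] tip [0.6069 0.0057 0.153 ] angle 0.01 gap to sole mm 50.2
shift [-2.9 35.2  0.5] turn [0.001 0.    0.001]
```

Emit:
arm_command(increments=[[1,[-2,10,0],[0,0,0]],[1,[-3,20,0.5],[0,0,0]],[1,[-3,30,0.5],[0,0,0]],[1,[-3,35,0.5],[0,0,0]],[1,[-3,35,0.5],[0,0,0]]])

```text
t: 7.97
tcp_pos: [0.5939, 0.0127, 0.2007]
tcp_rot: [0.405, -0.436, 0.614, -0.518]
force: [-0.4, 0.4, -2.8]
finger_gap: 0.0273
```

Emit:
arm_command(increments=[[1,[0,0,0],[0,0,0]],[1,[0,0,0],[0,0,0]],[1,[0,0,0],[0,0,0]]])

```text
t: 8.22
tcp_pos: [0.5951, 0.0132, 0.2036]
tcp_rot: [0.403, -0.435, 0.615, -0.52]
force: [0.9, 0.4, -2.2]
finger_gap: 0.0274
```

```bash
python3 t.py .005
python3 - <<'E'
from h import *
a,_=get_image("scene");b,_=get_image("top")
s=observe(); y=R.from_quat(s["tcp_rot"]).as_matrix()[:,1]
P=[s["tcp_pos"]+.0855*y,s["tcp_pos"]+.045*y,[.622,.0045,.105]]
for n in("scene","top"):print(n,proj(n,P).round(1).tolist())
cv2.imwrite("pics/m1.png",np.hstack([cv2.resize(a[210:280,260:330],(420,420),interpolation=2),cv2.resize(b[175:245,280:350],(370,420),interpolation=2)])[:,:,::-1])
E
```

```text
tcp [0.5951 0.0132 0.2036] F [ 0.88  0.36 -2.24] tip [0.6198 0.0062 0.122 ] angle 0.011 gap to sole mm 17.0
shift [ 0.6 12.  -2.4] turn [-0.004 -0.     0.001]
scene [[298.8, 247.1], [303.2, 228.9], [297.7, 254.0]]
top [[316.4, 207.5], [314.6, 210.1], [317.3, 207.7]]
```

View pics/m1.png

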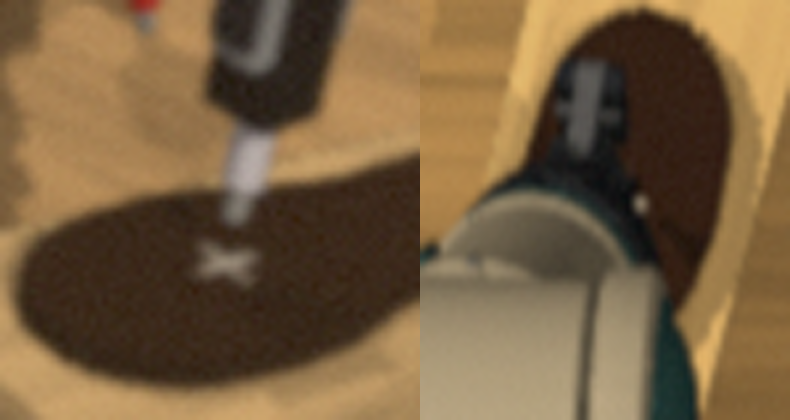

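The scene crop shows the tip end at pixel (298.8,247.3), matching the prediction. The cross centre is at (297.7,254.0), exactly where the mark projects. In the top view the arm hides most of the cross. Descending along the axis.

Emit:
arm_command(increments=[[1,[0.5,4,-1],[0,0,0]],[1,[0.5,8,-1.5],[0,0,0]],[1,[0.5,11,-1.5],[0,0,0]],[1,[0.5,11,-1.5],[0,0,0]],[1,[0.5,11,-1.5],[0,0,0]]])

```text
t: 8.73
tcp_pos: [0.5963, 0.012, 0.1916]
tcp_rot: [0.404, -0.435, 0.615, -0.519]
force: [-0.0, -0.2, -2.1]
finger_gap: 0.0272
```

```bash
python3 t.py .0
```

```text
tcp [0.5963 0.012  0.1916] F [-0.02 -0.18 -2.09] tip [0.6208 0.005  0.11  ] angle 0.01 gap to sole mm 5.2
shift [ 0.2  5.2 -0.1] turn [-0.002 -0.     0.001]
```

Emit:
arm_command(increments=[[1,[0,1,0],[0,0,0]],[1,[0,2,0],[0,0,0]],[1,[0,3,0],[0,0,0]],[1,[0,4,0],[0,0,0]],[1,[0,4,0],[0,0,0]]])

```text
t: 9.15
tcp_pos: [0.5976, 0.0117, 0.1881]
tcp_rot: [0.404, -0.435, 0.615, -0.519]
force: [-0.7, -0.8, -2.0]
finger_gap: 0.0274
```

Emit:
arm_command(increments=[[1,[0,1,0],[0,0,0]],[1,[0,2,0],[0,0,0]],[1,[0,2,0],[0,0,0]],[1,[0,2,0],[0,0,0]]])

```text
t: 9.48
tcp_pos: [0.5982, 0.0115, 0.1863]
tcp_rot: [0.404, -0.435, 0.615, -0.519]
force: [0.4, -0.0, -1.5]
finger_gap: 0.0273
```

```bash
python3 t.py -.005
```

```text
tcp [0.5982 0.0115 0.1863] F [ 0.42 -0.02 -1.5 ] tip [0.6228 0.0045 0.1047] angle 0.011 gap to sole mm -0.5
shift [ 0.2  4.5 -0.4] turn [-0.003 -0.     0.001]
```

Emit:
arm_command(increments=[[1,[0,1,0],[0,0,0]],[1,[0,2,0],[0,0,0]],[1,[0,2,0],[0,0,0]],[1,[0,2,0],[0,0,0]]])

```text
t: 9.82
tcp_pos: [0.5989, 0.0114, 0.1848]
tcp_rot: [0.404, -0.435, 0.615, -0.519]
force: [-1.0, 0.5, 1.1]
finger_gap: 0.0276
```

Emit:
arm_command(increments=[[1,[0,1,0],[0,0,0]],[1,[0,2,0],[0,0,0]],[1,[0,2,0],[0,0,0]],[1,[0,2,0],[0,0,0]]])

```text
t: 10.15
tcp_pos: [0.5995, 0.0112, 0.1828]
tcp_rot: [0.404, -0.435, 0.615, -0.52]
force: [-1.0, 0.1, 1.0]
finger_gap: 0.0276
```

```bash
python3 t.py -.005
```

```text
tcp [0.5995 0.0112 0.1828] F [-0.96  0.11  1.01] tip [0.6241 0.0042 0.1012] angle 0.011 gap to sole mm -4.2
shift [ 0.2  0.8 -0.6] turn [-0.004 -0.     0.001]
```

Emit:
arm_command(increments=[[1,[0,1,0],[0,0,0]],[1,[0,2,0],[0,0,0]],[1,[0,2,0],[0,0,0]],[1,[0,2,0],[0,0,0]],[1,[0,2,0],[0,0,0]]])

```text
t: 10.57
tcp_pos: [0.6001, 0.011, 0.1809]
tcp_rot: [0.404, -0.435, 0.615, -0.519]
force: [-1.6, 0.8, 2.4]
finger_gap: 0.0273
```

Run:
```python
from h import *
n=np.array([-.2842,.0808,.9553])
F=[];Pp=[]
for i in range(8):
    a,_=get_image("scene"); s=observe(); F.append(s["force"]); Pp.append(s["tcp_pos"])
F=np.array(F); print("F mean",F.mean(0).round(2),"sd",F.std(0).round(2),"along n +2.1*cos",((F.mean(0)+[0,0,2.1])@n).round(2)); s=observe()
y=R.from_quat(s["tcp_rot"]).as_matrix()[:,1]; T=np.mean(Pp,0); print("tcp",T,"gap",(T+.0855*y-[.622,.0045,.105])@n, "line at mark", T+y*.0805)
print(proj("scene",[T+.0805*y,T+.0705*y,T+.0445*y]).round(1).tolist())
cv2.imwrite("pics/f1.png",cv2.resize(a[210:280,260:330],(560,560),interpolation=2)[:,:,::-1])
```

```text
F mean [-1.48  0.51  2.44] sd [0.49 0.4  0.4 ] along n +2.1*cos 4.8
tcp [0.6001035  0.01100978 0.18082896] gap -0.0063065805394789285 line at mark [0.62326202 0.00442506 0.10401376]
[[297.3, 254.7], [298.3, 250.4], [301.1, 238.9]]
```

View pics/f1.png

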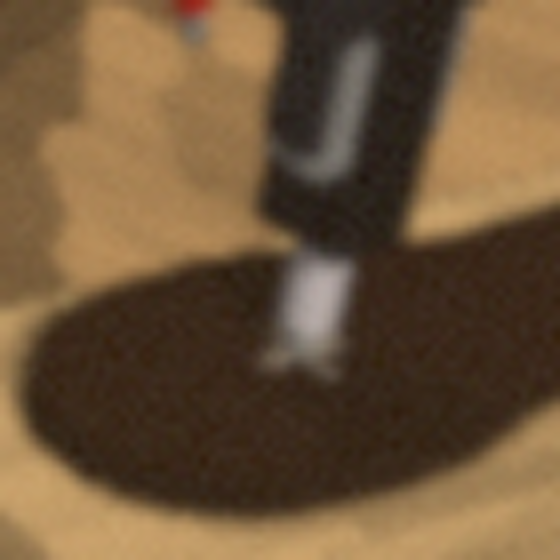

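The picture shows the tip on the cross centre, near crop (302,355), with the cross arms visible at (268,360) and (328,372). Force along the sole's normal is about 4.8 N and steady. Handing in.

Run:
```python
from h import *
s=observe(); print(s["t"],s["force"],s["finger_gap"],np.abs(s["joint_velocities"]).max()); print(sign_off())
```

```text
10.9667 [-0.65665733  0.41650596  2.5323955 ] 0.027357217398500847 0.002029012217968165
the job is handed in; nothing more can be done
None
```

I pressed the zero button until it bottomed, at about 20 N, and released it. Then I lifted the black probe out of the stand and set its tip on the cross. The arm was still holding the probe there when I handed the job in at about 11 s of the 51 s allowed; no verdict is reported.

Last checks:
- **Force:** about 4.8 N square to the sole, averaged over 8 readings with about 0.4 N of noise. By the spring rate that puts the tip about 4.7 mm in.
- **Position:** the computed contact point is about 1.5 mm from the measured cross centre, and the last scene picture shows the tip on the cross.
- **Angle:** the probe axis was about 0.01 rad from square to the measured sole surface, assuming the probe hadn't shifted in the grip.
- **Steadiness:** the arm was still at hand-in, with joint speeds at most 0.002 rad/s and the gap steady at 27 mm.
- **Button:** after release, depth readings put its top back at its starting height of about 67 mm.

Three checks were weak or disagreed:
- **Top view:** the arm hid most of the cross, so the final position rests on the scene view and the arm's own pose.
- **Tip travel:** by position alone the tip came out about 6 mm in, against 4.7 mm by force. Both are inside the 2 to 8 mm range.
- **Bystanders:** I kept clear of the jar, hammer and tin but did not measure them again at the end.

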